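# Put the tin away in the push-latch drawer

### The job

Put the enamel tin away in the handleless push-latch drawer: press the shut drawer front fully in and let go so that it pops out, set the tin on the drawer floor with its lid up, then push the drawer fully in again and let go so that it latches and stays shut. Do not tip the tin over and leave the bowl, the beaker and the bottle where they stand.

Things in the scene. Friction and masses are not known exactly. Their poses are not given: they have to be found in the camera images.
- drawer (a joint): how far the drawer stands out, m: 0 = latched shut (the start), 0.14 = fully out, -0.010 = pressed against its inner stop. Push-push latch: from latched, press the front in 10 mm to the stop (changeover by about 9 mm) and let go: a spring drives it out to 0.14 in about 2 s. From open, push it in to the same stop (-0.010) and let go: it latches at 0. Short of the stop nothing changes.
- drawer_face (a point): centre of the flat outer face of the drawer's front panel (pale wood, 226 mm wide, 15 mm thick, from 7 to 87 mm above the counter, no handle), 50 mm above the counter; moves with the drawer. x points level into the cabinet (pressing direction), y along the panel, z up. The spring pushes back with 2 N (open) to 4 N (shut); 6 to 10 N reaches the stop, 20 N does no harm.
- drawer_floor (a point): centre of the drawer's inner floor, 18 mm above the counter, moves with the drawer; axes as drawer_face. Inside: x from -0.096 (front panel) to +0.096, y +-0.092. Side and back walls 8 mm thick, 34 mm above the floor; front panel 69 mm above it. Popped out, x from -0.096 to +0.057 is open above, the rest is under the cabinet, which leaves 63 mm of height.
- cabinet: fixed low wooden cabinet on the counter with this one drawer: 290 mm deep, 230 mm wide, 90 mm tall, flat top. Origin on the counter under the middle of its front edge; x points into its depth (the drawer comes out towards -x), y along its width. Latched, the drawer's face stands 28 mm in front of this edge; popped out, 168 mm.
- tin: loose rectangular storage tin, white enamel with a dark wooden lid, about 0.22 kg, 96 mm long (x), 56 mm wide (y) at the lid, 46 mm tall; the body below the lid (up to 36 mm) is 92 by 52 mm. Origin at the centre of its underside, z up through the lid. It starts on the counter, lid up.
- bowl: bystander: loose steel bowl, 96 mm across, 45 mm tall; origin at the centre of its underside.
- beaker: bystander: loose glass beaker, 90 mm across, 110 mm tall; origin at the centre of its underside.
- squeeze_bottle: bystander: loose clear bottle with a white cap, 60 mm across, 170 mm tall; origin at the centre of its underside.
Things that resemble listed ones, but are neither listed nor needed, are in the scene too. What is meant by the tin is not orange or yellow, and is the larger of those in its own colour.

How it is judged:
By the outcome, as a careful person would: the job done as asked, in the order asked, and still so for the second after the job is handed in, with the robot touching nothing.
It also fails if it takes over 72 s, if anything falls off the work surface, if the arm or the gripper's body presses on something with over 40 N, if the wrist force passes 120 N, or if a joint passes its speed limit or range.

### The arm

A 6-joint arm with a two-finger parallel gripper is mounted at the origin on the work surface. World frame = base frame: x ahead of the robot, y to its left, z up, the work surface at z = 0. Lengths are in m, angles in rad, forces in N, time in s.
With the tool pointing down it reaches from about 0.325 to 0.85 m from the base axis. Payload 4.4 kg.
Tool frame: the origin (TCP) lies between the finger pads; the fingertips stand nose_length ahead of it and the grasp point (between the pads) lies 8 mm behind it (nose_length is the distance from the TCP to the fingertips, in m); x points along the fingers, y is the direction in which the jaws open and shut, and the axes are right-handed (so a half turn about x gives the same grasp; the last joint's range is limited). The gripper opens to 94 mm and grips with 3 to 60 N. Pads are 16 mm wide; open, the fingers measure 119 mm over their backs; the gripper's body (75 mm by 177 mm) begins 78 mm behind the grasp point.
Start: joints at [1.052, 0.207, 1.542, -0, 1.393, -0.15], TCP at [0.207, 0.537, 0.216] pointing down, gripper open.
Joint ranges: [-2.73, 2.73], [-0.86, 2.22], [0.23, 2.46], [-1.11, 4.25], [0.08, 2.63], [-2.82, 2.82]. Speed limits (rad/s): [2.79, 2.79, 3.14, 3.14, 3.14, 3.14].

### API

Orientations are given as a unit quaternion [w, x, y, z].
In Python, from plant import * gives the robot as it stands.
- The arm moves only by the tool carry_out, never from a script. Its argument "targets" is a list of rows, each a list of 5 numbers: the closure, from 0 (fully open) to 1 (shut), then the shift along the tool's x, y, z in mm, then the turn about the tool's x in rad. In form: [[gripper, x, y, z, twist], ...]. A call has 1 to 20 rows; each row shifts and turns the pose as measured when the row begins, along the tool's axes as they then stand; what a row does not reach is not made up. A row lasts 1/12 s, in which the tool goes at most 41.7 mm and 7.16 degrees, less where a joint would pass 70% of its speed; a pose out of reach is approached as far as the arm can. A call with a gripper value outside its range is refused whole. The fingers move at their own pace and stop on an object; the grip force is fixed at half the most. Time passes only in rows, so rows that do not move let the fingers close. It gives the time, the measured TCP pose, the force and the opening at its end, in the units of the state.
- get_obs(): the state, without advancing time (a new reading comes with each control period).
- capture(name): name is "side" or "top"; returns a dict with "pixels" (480x640x3 uint8, red, green, blue), "K" (3x3 intrinsics, pixels), "k1" (the pictures are not rectified: a ray, as slopes to the right and down, at radius r is drawn at 1 + k1 r^2 times it, then the intrinsics apply), "R" (3x3) and "t" (3): a world point X has camera coordinates R X + t. Camera axes: x right, y down, z forward; pixel columns grow to the right and rows downward; lengths in m; the calibration is good to about 2 mm. A picture is of the moment at which its call begins. There is no depth.
- job_done(): hands the job in, once; it reports no verdict.
The state is a dict: "clock": time; "q": joint angles; "joint_vel": joint speeds; "effort": joint torques, N m; "tool_pos": TCP position; "tool_rot": TCP orientation; "wrist_force": force on the tool from outside, world axes, zero at the start; "torque": the same for the moment, N m; "finger_gap": opening from 0.0 (shut) to 1.0 (fully open).
Only numpy, scipy, OpenCV 4.12 (cv2) and the standard library are available. Lean on these libraries where they do the work, as an engineer would, in place of code of your own. Each camera call takes 0.05 s, during which the arm holds its last target. There are 200 camera calls.

## Working session

There is one attempt and no reset: what is moved stays moved. The work goes in short steps, Python scripts to look and compute and a tool call to move; the robot and the scene stay as the last step left them, time stands still between calls to the robot, and variables do not carry over. Pictures are saved under pics/ and viewed, about 8 in all and at most 12, crops included, and the job is handed in when it is done.

Besides the shell and the picture viewer there is one more tool, called after "Request:" as name(argument=value, ...), one argument or row to a line, values as JSON. carry_out: Moves the arm, as the interface text tells. Its arguments: {"type":"object","properties":{"targets":{"type":"array"}},"required":["targets"]}

```bash
mkdir -p pics; ls
cat > h.py <<'E'
from plant import *
import numpy as np, cv2
from scipy.spatial.transform import Rotation as Rn
def snap(n,f):
    c=capture(n); cv2.imwrite('pics/'+f+'.png',c['pixels'][:,:,::-1]); 
    np.savez('pics/'+f+'.npz',K=c['K'],k1=c['k1'],R=c['R'],t=c['t']); return c
def und(c,uv):
    K=c['K'];k=float(c['k1'])
    d=np.array([(uv[0]-K[0,2])/K[0,0],(uv[1]-K[1,2])/K[1,1]]);s=d.copy()
    for _ in range(30): s=d/(1+k*(s@s))
    return s
def onz(c,uv,z):
    s=und(c,uv);R=c['R'];C=-R.T@c['t'];r=R.T@np.array([s[0],s[1],1]);return C+r*(z-C[2])/r[2]
def proj(c,X):
    p=c['R']@np.array(X)+c['t'];s=p[:2]/p[2];s=s*(1+float(c['k1'])*(s@s));return c['K'][:2,:2]@s+c['K'][:2,2]
def ld(f): return dict(np.load('pics/'+f+'.npz'))
def tool(p):
    o=get_obs();q=o['tool_rot'];M=Rn.from_quat([q[1],q[2],q[3],q[0]]).as_matrix()
    return M,M.T@(np.array(p)-o['tool_pos'])*1000
E
python3 - <<'E'
from h import *
import plant
print([x for x in dir(plant) if x[0]!='_'])
print(get_obs())
try: print(nose_length)
except Exception as e: print(e)
for n in('top','side'):
    c=snap(n,n+'0');print(n,c['K'],c['k1'],-c['R'].T@c['t'])
E
```

```text
pics
['Unreachable', 'capture', 'get_obs', 'job_done', 'nose_length']
{'clock': 0.0, 'q': array([ 1.05249562e+00,  2.07373806e-01,  1.54290329e+00, -3.90380791e-06,
        1.39349152e+00, -1.50515113e-01]), 'joint_vel': array([-1.58848018e-05,  2.00758132e-05, -3.54227310e-04, -1.86037976e-03,
       -1.13198863e-03,  5.61534782e-04]), 'effort': array([-3.12317229e-05, -3.70878446e+01, -2.81417370e+01,  6.98021078e-02,
        3.59553820e-02, -1.78373530e-04]), 'tool_pos': array([0.20638175, 0.5358745 , 0.21534104]), 'tool_rot': array([ 0.69493289,  0.12857274,  0.69543532, -0.13002704]), 'wrist_force': array([ 1.04055224, -0.47657456,  0.05076723]), 'torque': array([-0.02595974, -0.01680141, -0.0154707 ]), 'finger_gap': 0.9961756868392939}
0.011
top [[545.55791298   0.         323.75356919]
 [  0.         545.55791298 238.4878989 ]
 [  0.           0.           1.        ]] -0.16470916360930532 [0.30193458 0.05438625 1.43153941]
side [[451.99280076   0.         319.58037783]
 [  0.         451.99280076 246.98645239]
 [  0.           0.           1.        ]] -0.0858138522787607 [ 0.41559953 -0.9662081   0.81872243]
```

View pics/top0.png

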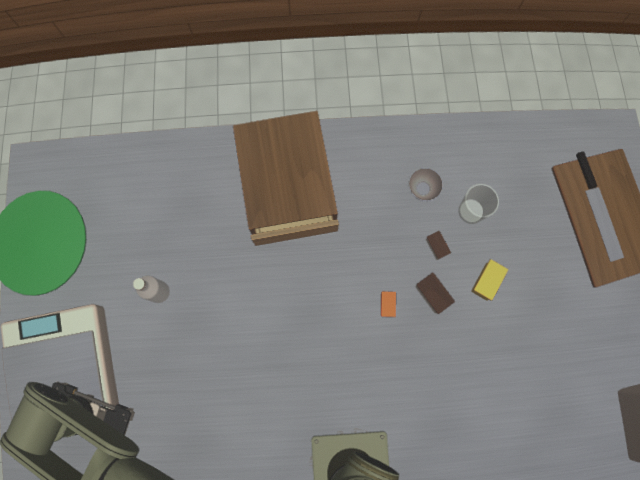

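View pics/side0.png

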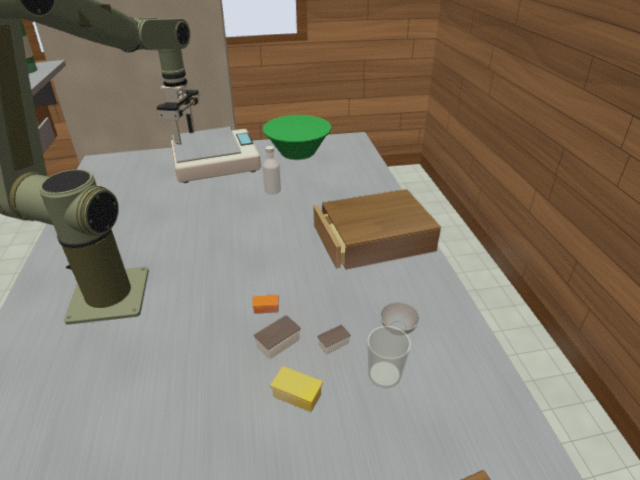

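The top view shows the tin (dark lid, the larger one) at about (435,293), with a smaller look-alike at (438,245). The cabinet spans (234-337,112-243) with its drawer front towards the robot, and the orange and yellow decoys are nearby. Next I'll enlarge both areas.

Run:
```python
from h import *
i=cv2.imread('pics/top0.png')
a=cv2.resize(i[255:330,375:475],None,fx=6,fy=6,interpolation=cv2.INTER_CUBIC)
b=cv2.resize(i[105:255,225:345],None,fx=4,fy=4,interpolation=cv2.INTER_CUBIC)
o=np.zeros((1060,600,3),np.uint8)
o=np.zeros((600,800,3),np.uint8)
o[:600,:480]=b; a=cv2.resize(i[262:322,405:465],(320,320),interpolation=cv2.INTER_CUBIC); o[:320,480:]=a
cv2.imwrite('pics/crop0.png',o)
```

```text
(no output)
```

View pics/crop0.png

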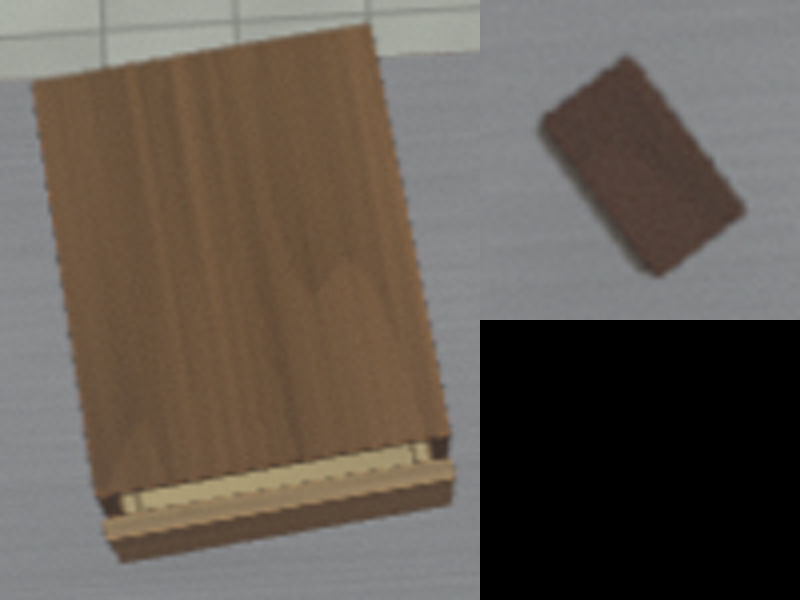

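The crop gives these corners. Cabinet top: (33,80), (370,24), (449,436), (98,497). Front panel outer top edge: (107,540) to (453,480). Tin lid: (543,122), (628,55), (746,211), (658,277).

Run:
```python
from h import *
c=ld('top0')
f=lambda p:(p[0]/4+225-.4,p[1]/4+105-.4)
g=lambda p:((p[0]-480)*60/320+405-.4,p[1]*60/320+262-.4)
P=np.array([onz(c,f(p),.09) for p in[(33,80),(370,24),(449,436),(98,497)]])
print(P[:,:2],[np.linalg.norm(P[i]-P[i-1]) for i in range(4)])
ax=(P[0]+P[1]-P[2]-P[3])/2; yaw=np.arctan2(ax[1],ax[0]); u=np.array([np.cos(yaw),np.sin(yaw),0]);v=np.array([-u[1],u[0],0])
ctr=P.mean(0); org=ctr-.145*u; print('yaw',yaw,'org',org,'front mid',(P[2]+P[3])/2, u,v)
F=np.array([onz(c,f(p),.087) for p in[(107,538),(453,478)]]);print('panel',F,(F-org)@u,(F-org)@v)
T=np.array([onz(c,g(p),.046) for p in[(543,122),(628,55),(746,211),(658,277)]])
print(T[:,:2],[np.linalg.norm(T[i]-T[i-1]) for i in range(4)],T.mean(0))
d=(T[0]+T[1]-T[2]-T[3]);print('tin long yaw',np.arctan2(d[1],d[0]))
d=(T[1]+T[2]-T[0]-T[3]);print('tin short yaw',np.arctan2(d[1],d[0]))
M,_=tool([0,0,0]);print(M)
face=org-.028*u;face[2]=.05;print('face',face)
s=ld('side0');print('side check face,tin top',proj(s,face),proj(s,T.mean(0)),'cab corners',[proj(s,p) for p in P])
for n,uv in dict(small=(438,245),yel=(491,280),orange=(389,304),bottle=(150,288)).items(): print(n,onz(c,uv,.03)[:2])
```

```text
[[ 0.91032881  0.25201736]
 [ 0.93529712  0.02573067]
 [ 0.64803296 -0.00684279]
 [ 0.62255852  0.21739047]] [np.float64(0.2898461009205568), np.float64(0.22766001599096256), np.float64(0.28910503976710683), np.float64(0.22567564824420613)]
yaw 0.11633550248773954 org [0.63503446 0.10524331 0.09      ] front mid [0.63529574 0.10527384 0.09      ] [0.99324065 0.11607327 0.        ] [-0.11607327  0.99324065  0.        ]
panel [[ 0.596358    0.21300262  0.087     ]
 [ 0.62122827 -0.00759265  0.087     ]] [-0.02590706 -0.0268101 ] [ 0.11152023 -0.11047073]
[[ 0.4593828  -0.1999026 ]
 [ 0.48902673 -0.24456669]
 [ 0.40950639 -0.29451785]
 [ 0.38112798 -0.24842497]] [np.float64(0.09207734317799836), np.float64(0.05360636604434789), np.float64(0.09390741124743632), np.float64(0.054128435853836594)] [ 0.43476098 -0.24685303  0.046     ]
tin long yaw 0.5579794899837726
tin short yaw -1.0019688832281728
[[-9.66143310e-04  3.59600649e-01  9.33105803e-01]
 [-1.75374241e-03  9.33104194e-01 -3.59601845e-01]
 [-9.99997995e-01 -1.98385413e-03 -2.70865467e-04]]
face [0.60722372 0.10199325 0.05      ]
side check face,tin top [323.52976185 234.6234116 ] [276.80234013 330.46166454] cab corners [array([406.86484255, 188.52214352]), array([440.69927983, 226.25238484]), array([345.47540418, 243.79621039]), array([321.68464927, 202.38014955])]
small [ 0.56160845 -0.27056211]
yel [ 0.45889206 -0.40262779]
orange [ 0.41563053 -0.12704699]
bottle [0.49493598 0.49257242]
```

Request:
carry_out(
  targets=[
    [1,5,0,0,0.121],
    [1,5,0,0,0.121],
    [1,5,0,0,0.121],
    [1,5,0,0,0.121],
    [1,5,0,0,0.121],
    [1,5,0,0,0.121],
    [1,5,0,0,0.121],
    [1,5,0,0,0.121],
    [1,5,0,0,0.121],
  ],
)

```text
clock: 0.85
tool_pos: [0.2047, 0.533, 0.1643]
tool_rot: [0.52, 0.477, 0.518, -0.484]
wrist_force: [-1.2, 0.3, 1.0]
finger_gap: 0.401
```

```bash
cat >> h.py <<'E'
u=np.array([.99324,.11607,0]);v=np.array([-u[1],u[0],0]);face=np.array([.6072,.1020,.05])
def st():
    o=get_obs();M,_=tool([0,0,0]);print('t',o['clock'],'pos',o['tool_pos'].round(4),'jaw yaw',np.arctan2(M[1,1],M[0,1]).round(4),'q',o['q'].round(2),'F',o['wrist_force'].round(1),'gap',round(o['finger_gap'],3),'down',M[:,0].round(3))
E
python3 - <<'E'
from h import *
st(); M,d=tool(face-.075*u);print(d)
E
```

```text
t 0.85 pos [0.2047 0.533  0.1643] jaw yaw 0.078 q [1.05 0.25 1.6  0.   1.3  0.97] F [-1.2  0.3  1. ] gap 0.401 down [-0.005 -0.009 -1.   ]
[116.44750645 293.43398637 462.97774726]
```

Request:
carry_out(
  targets=[
    [1,0,21,33,-0.04],
    [1,0,21,33,0],
    [1,0,21,33,0],
    [1,0,21,33,0],
    [1,0,21,33,0],
    [1,4,21,33,0],
    [1,4,21,33,0],
    [1,5,21,33,0],
    [1,10,21,33,0],
    [1,15,21,33,0],
    [1,20,21,33,0],
    [1,20,21,33,0],
    [1,20,21,33,0],
    [1,10,10,16,0],
  ],
)

```text
clock: 2.02
tool_pos: [0.5364, 0.117, 0.0569]
tool_rot: [0.532, 0.464, 0.529, -0.471]
wrist_force: [-0.2, 1.0, 0.6]
finger_gap: 0.007
```

Run:
```python
from h import *
st(); M,d=tool(face);print(d)
```

```text
t 2.0167 pos [0.5364 0.117  0.0569] jaw yaw 0.125 q [ 0.06  0.34  1.73 -0.01  1.07 -0.06] F [-0.2  1.   0.6] gap 0.007 down [-0.004 -0.01  -1.   ]
[ 6.70673086 68.42612478 23.61529367]
```

Request:
carry_out(
  targets=[
    [1,5,10,12,0],
    [1,0,10,10,0],
    [1,0,10,0,0],
    [1,0,0,0,0],
  ],
)

```text
clock: 2.35
tool_pos: [0.5693, 0.0919, 0.0462]
tool_rot: [0.528, 0.464, 0.529, -0.476]
wrist_force: [0.1, 0.5, -0.3]
finger_gap: 0.004
```

Run:
```python
from h import *
st(); M,d=tool(face);print(d)
```

```text
t 2.35 pos [0.5693 0.0919 0.0462] jaw yaw 0.117 q [ 0.02  0.41  1.66 -0.01  1.08 -0.09] F [ 0.1  0.5 -0.3] gap 0.004 down [-0.013 -0.011 -1.   ]
[-4.37328512 38.77278614 -5.59561214]
```

Request:
carry_out(
  targets=[
    [1,-2,8,-3,0],
    [1,-2,8,-2,0],
    [1,0,6,0,0],
    [1,0,5,0,0],
    [1,0,4,0,0],
  ],
)

```text
clock: 2.77
tool_pos: [0.5979, 0.1019, 0.0501]
tool_rot: [0.527, 0.461, 0.531, -0.477]
wrist_force: [-4.1, -3.1, 3.1]
finger_gap: 0.002
```

Request:
carry_out(
  targets=[
    [1,0,4,0,0],
    [1,0,4,0,0],
  ],
)

```text
clock: 2.93
tool_pos: [0.603, 0.1025, 0.0501]
tool_rot: [0.526, 0.458, 0.533, -0.479]
wrist_force: [-8.4, -2.5, 7.4]
finger_gap: 0.005
```

Request:
carry_out(
  targets=[
    [1,0,5,0,0],
    [1,0,5,0,0],
  ],
)

```text
clock: 3.1
tool_pos: [0.6059, 0.1028, 0.0502]
tool_rot: [0.522, 0.453, 0.537, -0.483]
wrist_force: [-16.2, -2.9, 14.7]
finger_gap: 0.01
```

Request:
carry_out(
  targets=[
    [1,0,-30,0,0],
    [1,0,-40,0,0],
    [1,0,-40,0,0],
    [1,-5,-40,0,0],
    [1,-10,-40,0,0],
    [1,-20,-30,0,0],
    [1,-30,0,0,0],
    [1,-30,0,0,0],
    [1,-30,0,0,0],
  ],
)

```text
clock: 3.85
tool_pos: [0.3764, 0.0793, 0.1774]
tool_rot: [0.517, 0.449, 0.543, -0.486]
wrist_force: [1.6, -0.1, -0.1]
finger_gap: 0.003
```

Run:
```python
from h import *
st()
tin=np.array([.4348,-.2469,.13]); M,d=tool(tin);print(d)
```

```text
t 3.85 pos [0.3764 0.0793 0.1774] jaw yaw 0.1249 q [-0.   -0.13  1.97 -0.02  1.36 -0.13] F [ 1.6 -0.1 -0.1] gap 0.003 down [-0.063 -0.015 -0.998]
[ 48.60326178  20.30165085 330.62160849]
```

Request:
carry_out(
  targets=[
    [0,0,2,36,0],
    [0,0,2,36,0],
    [0,0,2,36,0],
    [0,0,2,36,0],
    [0,0,2,36,0],
    [0,0,2,36,0],
    [0,0,2,36,0],
    [0,0,2,36,0],
    [0,0,0,30,0],
    [0,0,0,0,0.12],
    [0,0,0,0,0.12],
    [0,0,0,0,0.12],
    [0,0,0,0,0.12],
    [0,0,0,0,0.12],
    [0,0,0,0,0.12],
    [0,0,0,0,0.12],
    [0,0,0,0,0.12],
    [0,0,0,0,0.12],
  ],
)

```text
clock: 5.35
tool_pos: [0.4522, -0.2498, 0.1956]
tool_rot: [-0.213, -0.669, -0.199, 0.684]
wrist_force: [-0.0, 0.5, -0.2]
finger_gap: 1.0
```

Run:
```python
from h import *
st()
tin=np.array([.4348,-.2469,.13]); M,d=tool(tin);print(d)
snap('top','top1')
```

```text
t 5.35 pos [ 0.4522 -0.2498  0.1956] jaw yaw -0.9804 q [-0.65  0.1   1.71 -0.03  1.33  0.33] F [-0.   0.5 -0.2] gap 1.0 down [-0.014 -0.025 -1.   ]
[ 65.74010628 -12.9921153   11.21361639]
```

View pics/top1.png

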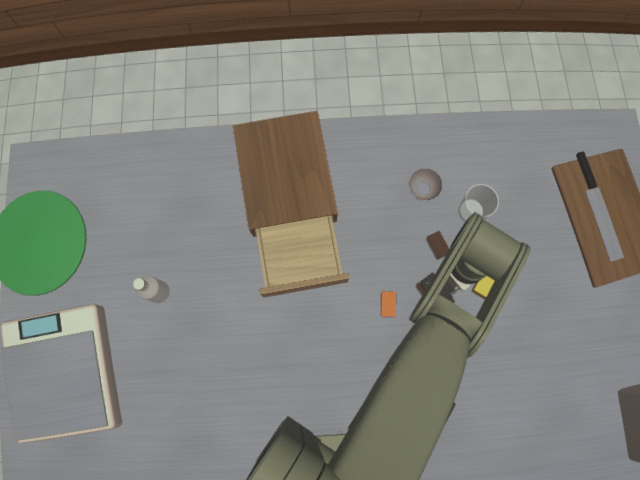

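The drawer is out: its panel now lies at (262–348, 275–293). I'll descend on the tin next.

Request:
carry_out(
  targets=[
    [0,5,-6,6,0.03],
    [0,10,-6,5,0],
    [0,20,0,0,0],
    [0,20,0,0,0],
    [0,10,0,0,0],
    [0,0,0,0,0],
  ],
)

```text
clock: 5.9
tool_pos: [0.4393, -0.2485, 0.1318]
tool_rot: [-0.209, -0.674, -0.189, 0.683]
wrist_force: [-0.9, 0.2, 0.2]
finger_gap: 1.001
```

Run:
```python
from h import *
st()
tin=np.array([.4348,-.2469,.031]); M,d=tool(tin);print(d)
c=snap('side','side1');i=c['pixels'][:,:,::-1]
cv2.imwrite('pics/s1c.png',cv2.resize(i[230:410,180:420],None,fx=3,fy=3,interpolation=cv2.INTER_CUBIC))
```

```text
t 5.9 pos [ 0.4393 -0.2485  0.1318] jaw yaw -0.9998 q [-0.67  0.14  1.81 -0.03  1.18  0.34] F [-0.9  0.2  0.2] gap 1.001 down [-0.004 -0.03  -1.   ]
[100.76810981  -6.11752608   1.0267304 ]
```

View pics/s1c.png

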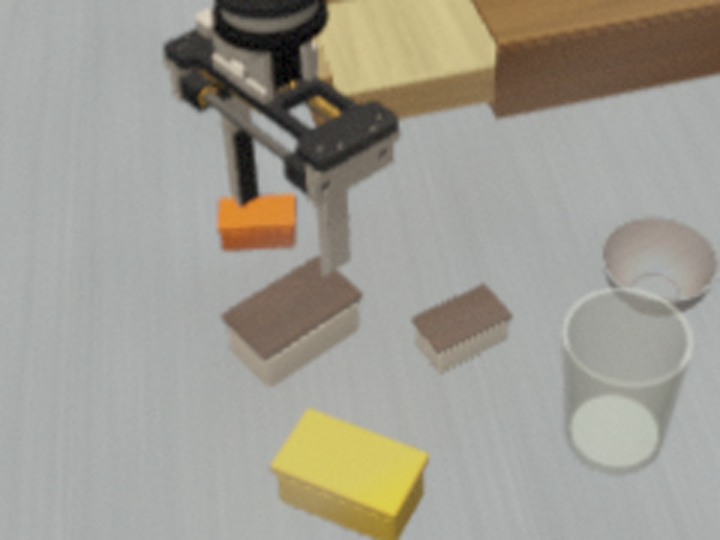

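The side crop shows the open jaws above the tin, spanning its short side with nothing in the way. I'll carry on down.

Request:
carry_out(
  targets=[
    [0,20,-6,2,0],
    [0,25,0,0,0],
    [0,25,0,0,0],
    [0,18,0,0,0],
    [0,6,0,0,0],
    [0,0,0,0,0],
  ],
)

```text
clock: 6.45
tool_pos: [0.4427, -0.253, 0.0442]
tool_rot: [-0.216, -0.678, -0.186, 0.678]
wrist_force: [1.1, -0.1, 0.2]
finger_gap: 0.997
```

Run:
```python
from h import *
st()
tin=np.array([.4348,-.2469,.031]); M,d=tool(tin);print(d)
```

```text
t 6.45 pos [ 0.4427 -0.253   0.0442] jaw yaw -0.9935 q [-0.67  0.27  1.87 -0.03  0.97  0.34] F [ 1.1 -0.1  0.2] gap 0.997 down [ 0.012 -0.042 -0.999]
[12.82795269 -9.97202297  3.16984655]
```

Request:
carry_out(
  targets=[
    [0,7,-6,2,0.01],
    [0,7,-5,1,0.01],
    [0,0,0,0,0],
    [0.3,0,0,0,0],
    [1,0,0,0,0],
    [1,0,0,0,0],
    [1,0,0,0,0],
    [1,0,0,0,0],
    [1,0,0,0,0],
  ],
)

```text
clock: 7.2
tool_pos: [0.4383, -0.2484, 0.0352]
tool_rot: [0.213, 0.682, 0.175, -0.677]
wrist_force: [-0.9, 2.0, 0.4]
finger_gap: 0.611
```

Run:
```python
from h import *
st()
tin=np.array([.4348,-.2469,.031]); M,d=tool(tin);print(d)
```

```text
t 7.2 pos [ 0.4383 -0.2484  0.0352] jaw yaw -1.0143 q [-0.67  0.27  1.9  -0.03  0.93  0.36] F [-0.9  2.   0.4] gap 0.611 down [ 0.021 -0.049 -0.999]
[ 4.09762121 -3.30774695  2.15898652]
```

Request:
carry_out(
  targets=[
    [1,0,0,0,0],
    [1,0,0,0,0],
    [1,-15,0,0,0],
    [1,-25,0,0,0],
    [1,-30,0,0,0],
    [1,-30,0,0,0],
    [1,-30,0,0,0],
    [1,-30,0,0,0],
    [1,-20,0,0,0.1],
    [1,0,0,0,0.1],
    [1,0,0,0,0.1],
    [1,0,0,0,0.1],
  ],
)

```text
clock: 8.2
tool_pos: [0.431, -0.2369, 0.2191]
tool_rot: [0.064, 0.709, 0.034, -0.702]
wrist_force: [-0.7, -0.2, -1.4]
finger_gap: 0.592
```

```bash
cat >> h.py <<'E'
tgt=face-.059*u
E
python3 - <<'E'
from h import *
st()
M,d=tool([*tgt[:2],.19]);print(d)
E
```

```text
t 8.2 pos [ 0.431  -0.2369  0.2191] jaw yaw -1.4316 q [-0.66  0.    1.76 -0.03  1.34  0.78] F [-0.7 -0.2 -1.4] gap 0.592 down [ 0.012 -0.042 -0.999]
[  16.66925775 -313.48113595 -162.46337656]
```

Request:
carry_out(
  targets=[
    [1,0,-15,-8,0.02],
    [1,0,-28,-14,0],
    [1,0,-28,-14,0],
    [1,0,-28,-14,0],
    [1,0,-28,-14,0],
    [1,0,-28,-14,0],
    [1,0,-28,-14,0],
    [1,0,-28,-14,0],
    [1,0,-28,-14,0],
    [1,0,-28,-14,0],
    [1,0,-20,-12,0],
    [1,0,-14,-8,0],
    [1,0,0,0,0],
  ],
)

```text
clock: 9.28
tool_pos: [0.5511, 0.0928, 0.1996]
tool_rot: [0.053, 0.707, 0.023, -0.705]
wrist_force: [0.5, -0.0, -1.6]
finger_gap: 0.589
```

Run:
```python
from h import *
st()
M,d=tool([*tgt[:2],.19]);print(d)
c=snap('side','side2');i=c['pixels'][:,:,::-1]
cv2.imwrite('pics/s2c.png',cv2.resize(i[90:290,220:460],None,fx=3,fy=3,interpolation=cv2.INTER_CUBIC))
```

```text
t 9.2833 pos [0.5511 0.0928 0.1996] jaw yaw -1.4631 q [ 0.04  0.19  1.6  -0.04  1.35  1.51] F [ 0.5 -0.  -1.6] gap 0.589 down [ 0.004 -0.042 -0.999]
[ 9.53049271 -2.97768645  2.27235811]
```

View pics/s2c.png

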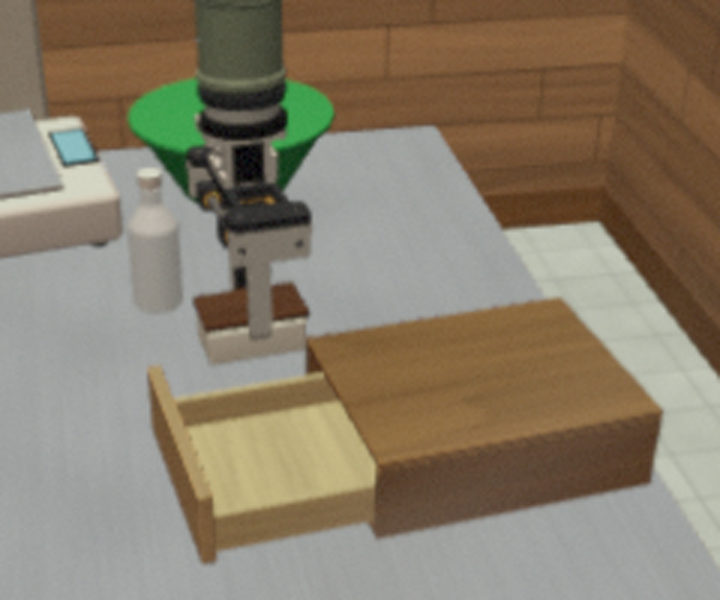

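The tin is held level above the open tray, clear of the panel and the cabinet edge. I'll lower it now.

Request:
carry_out(
  targets=[
    [1,10,-3,1,0],
    [1,22,-1,0,0],
    [1,22,-1,0,0],
    [1,22,-1,0,0],
    [1,22,-1,0,0],
    [1,18,-1,0,0],
    [1,10,0,0,0],
    [1,0,0,0,0],
  ],
)

```text
clock: 10.0
tool_pos: [0.5445, 0.0857, 0.0646]
tool_rot: [-0.051, -0.705, -0.018, 0.707]
wrist_force: [-0.9, -0.2, -1.4]
finger_gap: 0.592
```

Run:
```python
from h import *
st()
M,d=tool([*tgt[:2],.053]);print(d)
```

```text
t 10.0 pos [0.5445 0.0857 0.0646] jaw yaw -1.4723 q [ 0.03  0.34  1.72 -0.05  1.09  1.52] F [-0.9 -0.2 -1.4] gap 0.592 down [-0.    -0.047 -0.999]
[11.14925241 -9.54087244 -5.09156581]
```

Request:
carry_out(
  targets=[
    [1,2,-6,-4,-0.02],
    [1,3,-3,-1,0],
    [1,3,0,0,0],
    [1,3,0,0,0],
  ],
)

```text
clock: 10.33
tool_pos: [0.5505, 0.0939, 0.0547]
tool_rot: [0.058, 0.706, 0.025, -0.706]
wrist_force: [-0.0, 0.2, -1.4]
finger_gap: 0.591
```

Request:
carry_out(
  targets=[
    [1,2,0,0,0],
    [1,2,0,0,0],
  ],
)

```text
clock: 10.5
tool_pos: [0.5525, 0.0942, 0.0533]
tool_rot: [0.058, 0.707, 0.025, -0.704]
wrist_force: [-3.0, 0.9, 11.2]
finger_gap: 0.589
```

Request:
carry_out(
  targets=[
    [0.1,0,0,0,0],
    [0.1,0,0,0,0],
    [0.1,0,0,0,0],
    [0.1,0,0,0,0],
    [0.1,-15,0,0,0],
    [0.1,-25,0,0,0],
    [0.1,-30,0,0,0],
    [0.1,-35,0,0,0],
    [0.5,-25,0,0,0],
    [1,0,0,36,0],
    [1,0,0,36,0],
    [1,0,0,36,0],
    [1,0,0,36,0],
    [1,0,0,20,0],
    [1,0,0,0,0],
  ],
)

```text
clock: 11.75
tool_pos: [0.3877, 0.0802, 0.1914]
tool_rot: [0.059, 0.712, 0.025, -0.699]
wrist_force: [0.2, -0.0, -0.5]
finger_gap: 0.439
```

Run:
```python
from h import *
st()
M,d=tool(face-.14*u-.04*u);print(d)
c=snap('side','side3');i=c['pixels'][:,:,::-1]
cv2.imwrite('pics/s3c.png',cv2.resize(i[130:290,240:460],None,fx=3,fy=3,interpolation=cv2.INTER_CUBIC))
```

```text
t 11.75 pos [0.3877 0.0802 0.1914] jaw yaw -1.4528 q [ 0.02 -0.18  1.99 -0.05  1.32  1.49] F [ 0.2 -0.  -0.5] gap 0.439 down [ 0.02  -0.047 -0.999]
[142.00613299  -3.00351044 -38.4682058 ]
```

View pics/s3c.png

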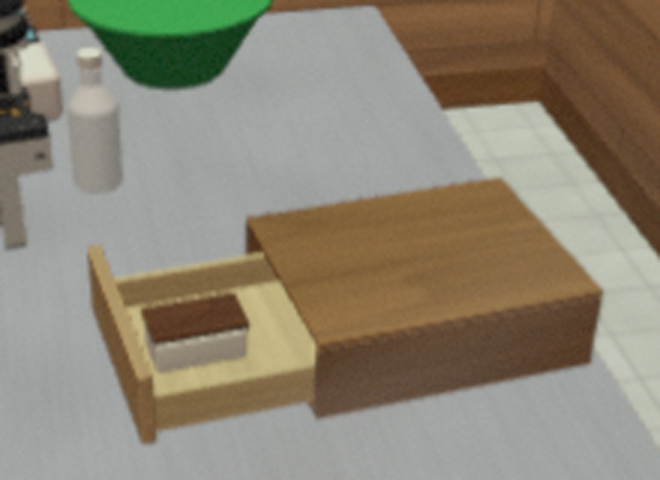

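The tin sits flat in the drawer, lid up. Next I'll lower the closed fingers in front of the face.

Request:
carry_out(
  targets=[
    [1,30,-3,0,0],
    [1,35,-2,0,0],
    [1,35,-2,0,0],
    [1,30,-2,0,0],
    [1,12,0,0,0],
    [1,0,0,0,0],
  ],
)

```text
clock: 12.3
tool_pos: [0.4074, 0.0832, 0.0504]
tool_rot: [0.058, 0.721, 0.024, -0.69]
wrist_force: [0.4, -0.1, 0.5]
finger_gap: 0.008
```

Run:
```python
from h import *
st()
M,d=tool(face-.14*u);print(d)
```

```text
t 12.3 pos [0.4074 0.0832 0.0504] jaw yaw -1.455 q [ 0.03  0.07  2.09 -0.06  0.94  1.52] F [ 0.4 -0.1  0.5] gap 0.008 down [ 0.046 -0.046 -0.998]
[  3.10495369   4.44341322 -60.59187836]
```

Request:
carry_out(
  targets=[
    [1,0,2,-15,0],
    [1,0,2,-15,0],
    [1,0,0,-8,0],
    [1,0,0,-6,0],
    [1,0,0,-6,0],
    [1,0,0,-7,0],
    [1,0.5,0,-8,0],
    [1,0.5,0,-9,0],
    [1,0.5,0,-10,0],
    [1,0.5,0,-10,0],
    [1,0.5,0,-10,0],
    [1,0.5,0,-10,0],
  ],
)

```text
clock: 13.3
tool_pos: [0.5249, 0.093, 0.0514]
tool_rot: [0.059, 0.715, 0.024, -0.696]
wrist_force: [-4.1, -0.8, 3.7]
finger_gap: 0.006
```

Run:
```python
from h import *
st()
M,d=tool(face);print(d)
```

```text
t 13.3 pos [0.5249 0.093  0.0514] jaw yaw -1.4538 q [ 0.04  0.31  1.8  -0.06  1.01  1.53] F [-4.1 -0.8  3.7] gap 0.006 down [ 0.029 -0.048 -0.998]
[  3.38985934   0.62539079 -82.77394717]
```

Request:
carry_out(
  targets=[
    [1,0.5,0,-10,0],
    [1,0.5,0,-10,0],
    [1,0.5,0,-10,0],
    [1,0.5,0,-10,0],
    [1,0.5,0,-10,0],
    [1,0.5,0,-9,0],
    [1,0.5,0,-8,0],
    [1,0.5,0,-6,0],
    [1,0,0,-5,0],
  ],
)

```text
clock: 14.05
tool_pos: [0.6051, 0.103, 0.0494]
tool_rot: [0.06, 0.71, 0.024, -0.702]
wrist_force: [-8.0, -1.8, 5.3]
finger_gap: 0.005
```

Request:
carry_out(
  targets=[
    [1,0,0,-5,0],
    [1,0,0,-5,0],
  ],
)

```text
clock: 14.22
tool_pos: [0.6091, 0.1035, 0.0492]
tool_rot: [-0.061, -0.703, -0.023, 0.708]
wrist_force: [-16.2, -2.6, 13.9]
finger_gap: 0.002
```

Request:
carry_out(
  targets=[
    [1,0,0,-4,0],
    [1,0,0,-1,0],
    [1,0,0,3,0],
    [1,0,0,10,0],
    [1,0,0,15,0],
    [1,0,0,25,0],
    [1,0,0,35,0],
    [1,-10,0,35,0],
    [1,-15,0,30,0],
    [1,-30,0,0,0],
    [1,-30,0,0,0],
    [1,-30,0,0,0],
    [1,0,0,0,0],
  ],
)

```text
clock: 15.3
tool_pos: [0.4622, 0.0933, 0.1674]
tool_rot: [0.06, 0.708, 0.024, -0.703]
wrist_force: [0.6, 0.2, 1.0]
finger_gap: 0.006
```

Run:
```python
from h import *
st()
c=snap('top','top4');d=snap('side','side4')
i=c['pixels'][:,:,::-1];j=d['pixels'][:,:,::-1]
cv2.imwrite('pics/f.png',np.hstack([cv2.resize(i[100:325,130:530],(400,225)),cv2.resize(j[120:420,230:630],(400,300))[:225]]) )
o=np.zeros((600,640,3),np.uint8); o[:300]=cv2.resize(i[100:300,120:520],(640,300)) ; o[300:]=cv2.resize(j[130:400,230:600],(640,300)); cv2.imwrite('pics/f.png',o)
a=ld('top0')
```

```text
t 15.3 pos [0.4622 0.0933 0.1674] jaw yaw -1.4523 q [ 0.05  0.03  1.84 -0.05  1.26  1.52] F [0.6 0.2 1. ] gap 0.006 down [ 0.01  -0.049 -0.999]
```

View pics/f.png

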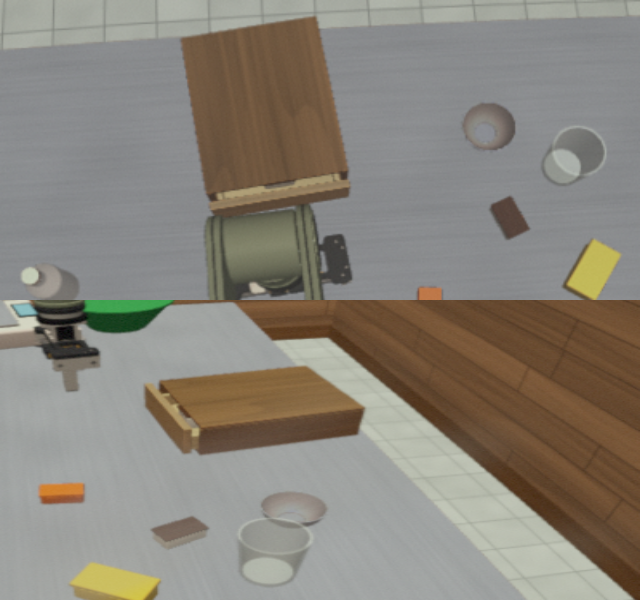

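The drawer looks shut, with the panel just in front of the cabinet edge and the bystanders where they were. I'll wait briefly and compare with the first pictures numerically.

Request:
carry_out(
  targets=[
    [1,-10,0,0,0],
    [1,0,0,0,0],
    [1,0,0,0,0],
    [1,0,0,0,0],
    [1,0,0,0,0],
    [1,0,0,0,0],
    [1,0,0,0,0],
    [1,0,0,0,0],
    [1,0,0,0,0],
    [1,0,0,0,0],
  ],
)

```text
clock: 16.23
tool_pos: [0.4572, 0.0933, 0.1668]
tool_rot: [-0.059, -0.702, -0.024, 0.71]
wrist_force: [-0.1, -0.2, -0.2]
finger_gap: 0.006
```

Run:
```python
from h import *
a=cv2.imread('pics/side0.png').astype(float)
snap('side','side5');b=cv2.imread('pics/side5.png').astype(float)
D=abs(a-b).mean(2)
for n,(x0,y0,x1,y1) in dict(drawer=(305,190,445,270),bowl=(375,300,425,335),beaker=(362,325,415,390),bottle=(262,145,283,195)).items():
    r=D[y0:y1,x0:x1];print(n,r.mean().round(2),r.max().round(0),(r>30).sum())
print(get_obs()['clock'],get_obs()['wrist_force']); job_done()
```

```text
drawer 2.28 101.0 59
bowl 1.5 6.0 0
beaker 1.45 6.0 0
bottle 69.42 195.0 704
16.2833 [-0.06442482  0.7402686  -0.79484396]
the job is handed in; nothing more can be done
```

The tin is in the drawer with its lid up, and the drawer is pushed in and stays shut. I handed the job in at 16.3 s of the 72 s allowed.

- **What I did:** I pressed the front to its stop at about 16 N and backed off, and the drawer popped out. I gripped the tin across its lid, set it on the drawer floor, pushed the drawer to the stop again at 16 N or more, and withdrew.
- **Drawer:** About 1.7 s after I let go, the side picture of the drawer nearly matches the first one. The 59 pixels that differ are most likely the tin showing through the gap; I did not check this. No reading of the drawer's travel was available, so that it latched is judged from the pictures.
- **Tin:** It was level and lid up after release. It could not be seen clearly once the drawer was shut.
- **Bowl and beaker:** Both are unchanged against the first side picture.
- **Bottle:** The last side check disagreed, with a large difference, because the gripper was standing in front of the bottle. The top picture about a second earlier shows it at about (151,290), against (150,288) at the start, so it has not moved as far as I can read.
- **Gripper tilt:** It drifted off vertical by up to about 4° during the work, with no visible effect on the result.

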